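# Reset the dose on a rinse-aid doser and restart it

## Robot

A 7-joint arm with a two-finger parallel gripper is mounted at the origin on the work surface. World frame = base frame: x ahead of the robot, y to its left, z up, the work surface at z = 0. Lengths are in m, angles in rad, forces in N, time in s.
With the tool pointing down it reaches from about 0.425 to 0.95 m from the base axis. Payload 4.7 kg.
Tool frame: the origin (TCP) lies at the very end of the fingers, on their centre line; the grasp point (between the pads) lies 19 mm behind it; x points along the fingers, y is the direction in which the jaws open and shut, and the axes are right-handed (so a half turn about x gives the same grasp; the last joint's range is limited). The gripper opens to 87 mm and grips with 3 to 60 N. Pads are 19 mm wide; open, the fingers measure 117 mm over their backs; the gripper's body (75 mm by 190 mm) begins 51 mm behind the grasp point.
Start: joints at [1.088, 0.469, -0.049, 1.532, 0.024, 1.141, -0.082], TCP at [0.296, -0.607, 0.223] pointing down, gripper open.
Joint ranges: [-2.59, 2.59], [-0.33, 1.99], [-1.39, 1.29], [0.1, 2.45], [-1.04, 4.18], [0.21, 1.99], [-2.66, 2.66]. Speed limits (rad/s): [2.57, 2.57, 3.14, 3.14, 3.14, 3.14, 3.14].

## Interface

Orientations are given as [roll, pitch, yaw] about the fixed x, y, z axes, in that order (R = Rz(yaw) Ry(pitch) Rx(roll)).
In Python, from workcell import observe, capture, camera_model, env gives the robot as it stands.
- The arm moves only by the shell command python3 -m creep 'ROWS' [OPENING]. ROWS is JSON, a list of rows, each a list of 2 entries, a list of its own where there are three numbers: the shift along the world's x, y, z in m, then the turn, a rotation vector about the world's x, y, z in degrees. In form: [[[dx, dy, dz], [wx, wy, wz]], ...]. A call has 1 to 8 rows; each row shifts and turns the commanded pose from where the row before left it; what a row does not reach is not made up. A row lasts 1/8 s, in which the tool goes at most 62.5 mm and 10.7 degrees, less where a joint would pass 70% of its speed; a pose out of reach is approached as far as the arm can. A call with a gripper value outside its range is refused whole. OPENING is the closure, from 0 (fully open) to 1 (shut), set as the call begins (- or left out, the last holds). The fingers move at their own pace and stop on an object; the grip force is fixed at half the most. Time passes only in rows, so rows that do not move let the fingers close. It gives the time, the measured TCP pose, the force and the opening at its end, in the units of the state.
- observe(): the state, without advancing time (a new reading comes with each control period).
- capture(name): name is "scene" or "top" or "wrist"; returns (picture, depth): 384x512x3 uint8, red, green, blue; 384x512 float32, m along the optical axis (not along the pixel's ray), 0 where there is no reading.
- camera_model(name): a dict with "fx", "fy", "cx", "cy" (pixels), "R" (3x3) and "t" (3): a world point X has camera coordinates R X + t. Camera axes: x right, y down, z forward; pixel columns grow to the right and rows downward; lengths in m; the calibration is good to about 2 mm. A picture is of the moment at which its call begins: read the wrist's pose just before it. camera_model takes no time and is no camera call; for the wrist camera it gives the pose at the moment of the call.
- env.job_done(): hands the job in, once; it reports no verdict.
The state is a dict: "time_s": time; "joint_positions": joint angles; "qd": joint speeds; "tau": joint torques, N m; "position": TCP position; "tool_rot": TCP orientation; "ft_force": force on the tool from outside, world axes, zero at the start; "moment": the same for the moment, N m; "grip_width": opening from 0.0 (shut) to 1.0 (fully open).
Only numpy, scipy, OpenCV 4.12 (cv2) and the standard library are available. Lean on these libraries where they do the work, as an engineer would, in place of code of your own. Each camera call takes 0.05 s, during which the arm holds its last target.

## Task

The rinse-aid doser by the dishwasher has tripped and its dose pointer has been turned up past the set mark. Turn the dial knob back (anticlockwise) until the pointer stands well short of the mark, by at least two widths of the mark's tab, then bring the pointer up clockwise to the mark and leave it there with the knob's slack taken up clockwise. Then reset the tripped cutout: push its lever fully off, firmly through the springy reset past the off stop, throw it fully on and let go, leaving the bottle, beaker and brush where they stand.

Things in the scene. Friction and masses are not known exactly. Their poses are not given: they have to be found in the camera images.
- doser: Grey painted box 200 x 170 mm, 80 mm high, fixed to the table; a round dial lies flat on its top. Origin: centre of the underside, z up, directly under the dial's vertical axis.
- scale: Round aluminium scale plate of the dial, diameter 148 mm, on the doser, top face 82 mm above the table. Fixed. The set mark is a dark steel tab 10 x 10 mm standing at its edge, tab top 90 mm above the table. Origin on the dial's axis, 80 mm above the table; x axis points to the tab.
- mark (a point): Set mark: point 56 mm from the dial's axis, just inside the tab, 86 mm above the table. x axis points outward through the tab, z up. A pointer tip with positive y in this frame is anticlockwise of the mark seen from above (short of it), with negative y clockwise of it (past it).
- pointer: Black pointer, turns about the dial's vertical axis above the scale plate, top 88 mm above the table. Turning it takes 0.15 N m; it stays where it is left. Clockwise from above is more dose. It starts 0.5 to 1.65 rad clockwise of the mark and can turn 2.4 rad either way from the doser's x axis. Origin on the dial's axis, 80 mm above the table; x axis along the pointer.
- pointer_tip (a point): Tip of the pointer, 56 mm from the dial's axis, 86 mm above the table; x axis outward along the pointer, z up.
- knob: Knob that drives the pointer: grey upright bar 56 x 16 mm on the dial's axis, sides free from 97 to 134 mm above the table, over a skirt of 48 mm diameter (top at 95 mm). It has backlash: it turns almost freely (0.015 N m) up to 0.25 rad either way of the pointer's direction, then carries the pointer along. Origin on the axis, 88 mm above the table; x axis along the bar.
- knob_nose (a point): Top of the nose end of the knob's bar (the end with a white line on top), 28 mm from the axis, 134 mm above the table. With the slack taken up clockwise the nose leads the pointer by 0.25 rad clockwise, which puts it 7 mm to negative y in the pointer's frame (4.5 mm is enough).
- cutout: Thermal cutout: white box 140 x 80 mm, 56 mm high, fixed to the table, with a black lever standing out of its top. Origin: centre of the underside, z up. Its x axis points from the off end (two black ribs, the end nearer the robot) to the on end (one black rib). The lever swings in the x-z plane about a pivot 50 mm above the origin.
- lever: Lever of the cutout, 10 mm thick, 24 mm wide, with a bar of 18 mm diameter and 28 mm length across its end. It stays where it is left; moving it takes 1 to 2 N at the tip. Past the off stop a stiff reset spring (0.45 N m rising to 0.62 N m: 6 to 8 N at the tip, more lower down) yields 0.14 rad more to a hard stop, and returns it to the off stop when let go. Origin at the pivot.
- lever_tip (a point): Centre of the lever's end bar, 84 mm from the pivot. In the cutout's frame, x of the tip: tripped (start) within 12 mm of 0; on +40 mm; off stop -40 mm, 124 mm above the table; hard stop of the reset -50 mm, 117 mm above the table. The cutout is reset once the tip is held beyond -46 mm for a fifth of a second.
- bottle: Bystander: closed white bottle, 72 mm diameter, 150 mm high, standing to the left. Origin under its centre.
- beaker: Bystander: steel cup, 72 mm diameter, 95 mm high, beyond the machines. Origin under its centre.
- dish_brush: Bystander: white dish brush lying to the right. Origin under its middle.

How it is judged:
On the way, in this order (a step that is already met when the one before it is completed fails the run):
1. the pointer has been turned back anticlockwise well short of the mark (tip 15 mm or more) (y of pointer_tip in the frame of mark above 0.015 m), for 0.1 s.
2. the pointer has come up to the mark with the slack taken up clockwise (horizontal distance between pointer_tip and mark below 0.005 m and y of knob_nose in the frame of pointer_tip below -0.0045 m), for 0.2 s.
3. the cutout lever has been pushed fully off, through the reset spring (x of lever_tip in the frame of cutout below -0.046 m), for 0.2 s.
4. the cutout lever has been thrown on (x of lever_tip in the frame of cutout above 0.034 m), for 0.2 s.
At the end, for the whole second after the job is handed in: The pointer's tip is within 5 mm of the mark, the knob's nose leads the pointer clockwise by at least 4.5 mm (slack taken up), the cutout lever's tip is at least 34 mm to the on side, and bottle, beaker and brush are within 20 mm of where they stood (all of step 2 and x of lever_tip in the frame of cutout above 0.034 m and distance of each of bottle, beaker, dish_brush from where it was at the start of the episode below 0.02 m); the robot touches nothing.
It fails at once if a bystander was knocked (distance of any of bottle, beaker, dish_brush from where it was at the start of the episode above 0.03 m or angle between any of bottle, beaker's own z axis and vertical above 0.5 rad).
It also fails if it takes over 72 s, if anything falls off the work surface, if the arm or the gripper's body presses on something with over 40 N, if the wrist force passes 120 N, or if a joint passes its speed limit or range.

## Working session

There is one attempt and no reset: what is moved stays moved. The work goes in short steps, Python scripts to look and compute and a shell command to move; the robot and the scene stay as the last step left them, time stands still between calls to the robot, and variables do not carry over. Pictures are saved under pics/ and viewed, and the job is handed in when it is done.

```bash
ls; mkdir -p pics
python3 - <<'E'
from workcell import observe,capture,camera_model
import cv2,numpy as np
s=observe();print({k:np.round(v,3) for k,v in s.items()})
for n in("scene","top","wrist"):
    m=camera_model(n);p,d=capture(n)
    cv2.imwrite(f"pics/{n}0.png",p[:,:,::-1]);np.savez(f"{n}0.npz",p=p,d=d,**m)
    print(n,{k:np.round(v,3).tolist() for k,v in m.items()})
E
```

```text
pics
{'time_s': np.float64(0.0), 'joint_positions': array([ 1.088,  0.469, -0.049,  1.534,  0.024,  1.141, -0.082]), 'qd': array([-0.001, -0.   ,  0.   ,  0.001, -0.002, -0.   ,  0.002]), 'tau': array([-1.0000e-03, -5.0798e+01, -8.1000e-02, -2.3616e+01, -6.1000e-02,
        3.8000e-02,  0.0000e+00]), 'position': array([ 0.296, -0.606,  0.221]), 'tool_rot': array([-1.528,  1.569,  2.067]), 'ft_force': array([-0.032,  0.06 ,  0.104]), 'moment': array([0.005, 0.056, 0.011]), 'grip_width': np.float64(1.001)}
scene {'fx': 430.057, 'fy': 430.057, 'cx': 254.911, 'cy': 193.82, 'R': [[-0.798, 0.603, -0.001], [0.459, 0.607, -0.649], [-0.391, -0.518, -0.761]], 't': [0.46, -0.202, 1.854]}
top {'fx': 426.052, 'fy': 426.052, 'cx': 260.332, 'cy': 192.344, 'R': [[0.03, -1.0, -0.003], [-0.993, -0.03, -0.116], [0.116, 0.007, -0.993]], 't': [-0.021, 0.617, 1.643]}
wrist {'fx': 321.897, 'fy': 321.897, 'cx': 259.086, 'cy': 194.626, 'R': [[0.439, -0.898, -0.002], [-0.863, -0.422, 0.277], [-0.25, -0.12, -0.961]], 't': [-0.675, -0.034, 0.39]}
```

View pics/top0.png

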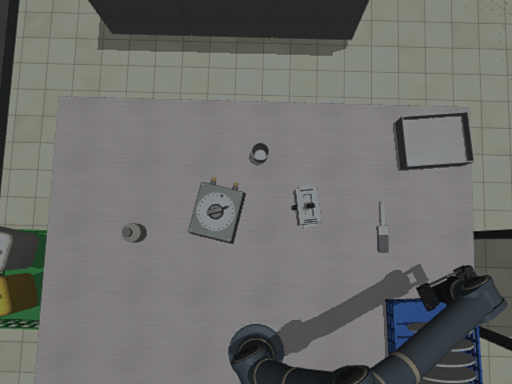

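View pics/scene0.png

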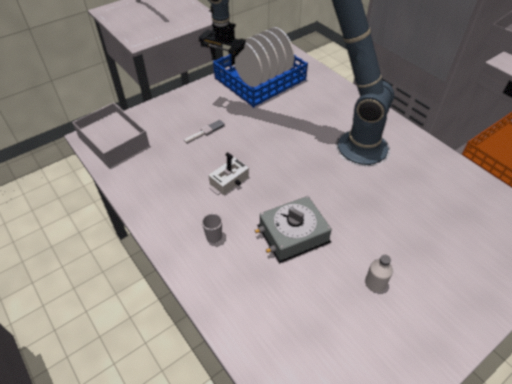

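The top view shows the dial at about (216,211), the cutout at (308,206), the beaker at (260,153), the bottle at (134,232) and the brush at (382,230). Next I zoom in.

```bash
cat > h.py <<'E'
import numpy as np,cv2
def cast(m,u,v,z):
    R=np.array(m["R"]);t=np.array(m["t"])
    d=R.T@np.array([(u-m["cx"])/m["fx"],(v-m["cy"])/m["fy"],1.]);c=-R.T@t
    return c+d*(z-c[2])/d[2]
def proj(m,X):
    c=np.array(m["R"])@np.array(X)+np.array(m["t"]);return m["fx"]*c[0]/c[2]+m["cx"],m["fy"]*c[1]/c[2]+m["cy"]
def zoom(p,x0,y0,w,h,k,name):
    c=p[y0:y0+h,x0:x0+w,::-1];cv2.imwrite(name,cv2.resize(c,None,fx=k,fy=k,interpolation=cv2.INTER_CUBIC))
E
python3 - <<'E'
from h import *
t=np.load("top0.npz");s=np.load("scene0.npz")
zoom(t["p"],180,170,160,80,5,"pics/tz.png")
zoom(s["p"],200,140,140,120,5,"pics/sz.png")
for n,u,v,z in(("dial",216,211,.082),("cut",308,206,.056),("beaker",260,153,.095),("bottle",134,232,.15),("brush",382,230,.01)):print(n,cast(t,u,v,z).round(3))
E
```

```text
dial [0.536 0.164 0.082]
cut [ 0.567 -0.189  0.056]
beaker [0.763 0.003 0.095]
bottle [0.445 0.452 0.15 ]
brush [ 0.485 -0.488  0.01 ]
```

View pics/tz.png

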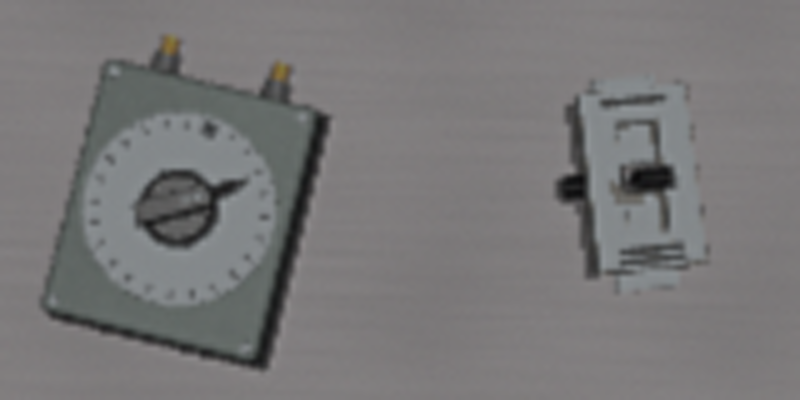

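View pics/sz.png

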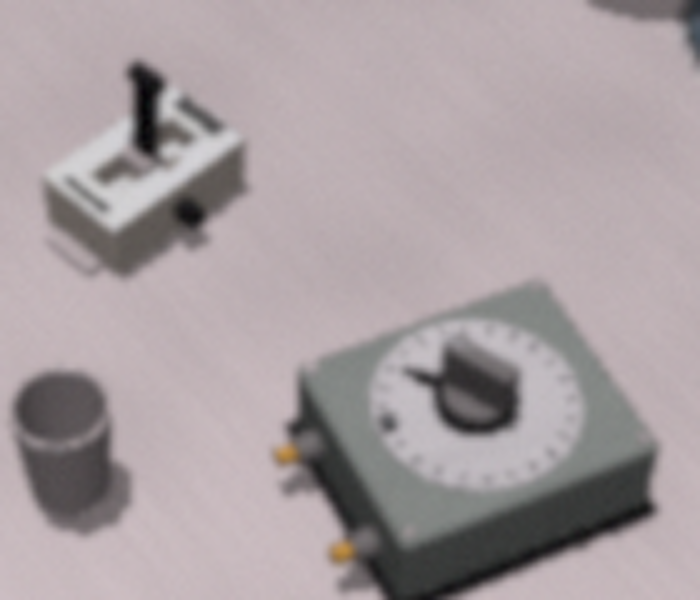

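```bash
cat >> h.py <<'E'
from scipy.spatial.transform import Rotation as Ro
def tool(s):
    R=Ro.from_euler('xyz',s["tool_rot"]).as_matrix();return R
def ang(v):return np.degrees(np.arctan2(v[1],v[0]))
E
python3 - <<'E'
from h import *
from workcell import observe
s=observe();R=tool(s);print(R.round(3),"jaw yaw",ang(R[:,1]))
w=np.load("wrist0.npz");c=-w["R"].T@w["t"];print("cam",c.round(3),"in tool",(R.T@(c-s["position"])).round(3),"axis",w["R"][2].round(3))
t=np.load("top0.npz")
q=lambda u,v,z:cast(t,180+(u+.5)/5-.5,170+(v+.5)/5-.5,z)
c=q(180,209,.082);tab=q(209,130,.090);tip=q(245,182,.088)
print("c",c,"tab",tab,np.linalg.norm((tab-c)[:2]),ang(tab-c),"tip",tip,np.linalg.norm((tip-c)[:2]),ang(tip-c))
cor=[q(*a,.08) for a in((110,62),(325,108),(262,362),(45,305))];print(np.mean(cor,0),ang(cor[0]-cor[3]))
E
```

```text
[[-0.001  0.438 -0.899]
 [ 0.001 -0.899 -0.438]
 [-1.    -0.002  0.   ]] jaw yaw -63.99931605760857
cam [ 0.364 -0.574  0.383] in tool [-0.161  0.001 -0.076] axis [-0.25  -0.12  -0.961]
c [0.53397444 0.16580176 0.082     ] tab [0.59433555 0.14538473 0.09      ] 0.06372062435157759 -18.688010022046733 tip [0.55560608 0.11656915 0.088     ] 0.05377525358948307 -66.28045796515413
[0.53472015 0.16180948 0.08      ] -12.246534883527433
```

View pics/wrist0.png

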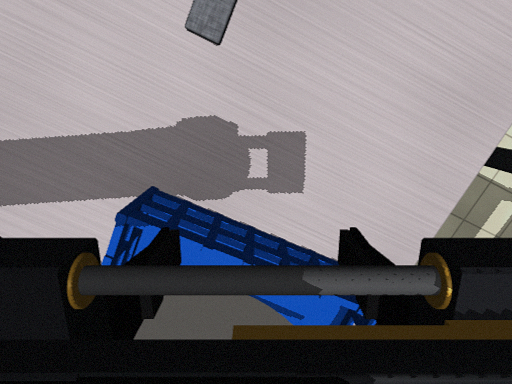

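The wrist picture shows the gripper below row 230 and the free view above it. I'll put the dial in that upper region.

```bash
python3 -m creep '[[[0.017,0.043,0.005],[0,0,5.5]],[[0.017,0.043,0.005],[0,0,5.5]],[[0.017,0.043,0.005],[0,0,5.5]],[[0.017,0.043,0.005],[0,0,5.5]],[[0.017,0.043,0.005],[0,0,5.5]],[[0.017,0.043,0.005],[0,0,5.5]],[[0.017,0.043,0],[0,0,5.5]],[[0.017,0.043,0],[0,0,5.5]]]'
python3 -m creep '[[[0.017,0.043,0],[0,0,5.5]],[[0.017,0.043,0],[0,0,5.5]],[[0.017,0.043,0],[0,0,5.5]],[[0.017,0.043,0],[0,0,5.5]],[[0.017,0.043,0],[0,0,5.5]],[[0.017,0.043,0],[0,0,5.5]],[[0.017,0.043,0],[0,0,5.5]],[[0,0,0],[0,0,5.5]]]'
cat > look.py <<'E'
from h import *
from workcell import *
import sys
n=sys.argv[1]
s=observe();m=camera_model("wrist");p,d=capture("wrist")
R=tool(s);print(s["time_s"],s["position"].round(4),"jaw",ang(R[:,1]).round(2),"down",R[:,0].round(3),"F",s["ft_force"].round(1),"q7",s["joint_positions"].round(2))
np.savez(n+".npz",p=p,d=d,**m);cv2.imwrite(f"pics/{n}.png",cv2.resize(p[:,:,::-1],(768,576),interpolation=cv2.INTER_CUBIC))
E
python3 look.py w1
```

```text
time_s: 1.15
position: [0.4322, -0.2612, 0.2525]
tool_rot: [0.77, 1.571, -1.146]
ft_force: [1.4, 0.2, 0.3]
grip_width: 0.995
time_s: 2.15
position: [0.5513, 0.0432, 0.2526]
tool_rot: [2.612, 1.568, 1.47]
ft_force: [-0.2, -0.1, -0.5]
grip_width: 0.999
2.15 [0.5513 0.0432 0.2526] jaw 24.59 down [ 0.     0.003 -1.   ] F [-0.2 -0.1 -0.5] q7 [ 0.37  0.31 -0.65  1.76  0.2   1.14  0.09]
```

View pics/w1.png

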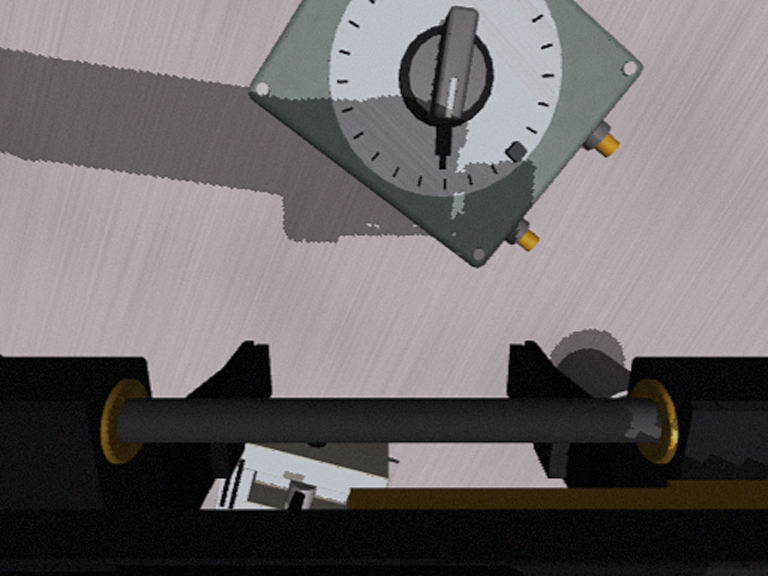

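The picture (scaled 1.5×) shows the bar from (462,10) to (450,115) with its white nose line, the pointer tip at (443,166), the tab at (516,152) and the skirt centred at (446,76). Converting these to positions.

Run:
```python
from h import *
w=np.load("w1.npz")
q=lambda u,v,z:cast(w,(u+.5)/1.5-.5,(v+.5)/1.5-.5,z)
sk=q(446,76,.095);tab=q(516,149,.090);tip=q(443,167,.088);tipb=q(444,128,.088);nose=q(449,115,.134);tail=q(462,9,.134)
l1=q(454,78,.134);l2=q(450,114,.134)
print("skirt",sk,"tab",tab,np.linalg.norm((tab-sk)[:2]),ang(tab-sk));print("tip",np.linalg.norm((tip-sk)[:2]),ang(tip-sk),ang(tip-tipb))
print("bar",nose,tail,np.linalg.norm(nose-tail),(nose+tail)/2,ang(nose-tail),ang(l2-l1))
cor=[q(263,90,.08),q(629,68,.08),q(478,254,.08)];print(cor, (cor[0]+cor[1])/2)
```

```text
skirt [0.53260464 0.16725115 0.095     ] tab [0.5930724 0.1481459 0.09     ] 0.06341419530854979 -17.53432389590563
tip 0.05383687646239486 -64.73008852371115 -65.11645592037554
bar [0.54127602 0.14346035 0.134     ] [0.5242961  0.19236446 0.134     ] 0.0517680368966294 [0.53278606 0.16791241 0.134     ] -70.85256667926505 -70.1275651782902
[array([0.43010348, 0.11347012, 0.08      ]), array([0.63680606, 0.2226016 , 0.08      ]), array([0.60520577, 0.07592285, 0.08      ])] [0.53345477 0.16803586 0.08      ]
```

Dial axis is about (0.533, 0.167), the mark at −18°, the pointer at −65° and the bar at −70.5°, and the sizes agree. I'll line the jaw up with the bar and descend.

```bash
python3 -m creep '[[[-0.006,0.041,0],[0,0,-2.5]],[[-0.006,0.041,0],[0,0,-2.5]],[[-0.006,0.042,0],[0,0,0]],[[0,0,-0.03],[0,0,0]],[[0,0,-0.03],[0,0,0]],[[0,0,-0.03],[0,0,0]],[[0,0,0],[0,0,0]]]'
python3 look.py w2
```

```text
time_s: 3.08
position: [0.5314, 0.1608, 0.1604]
tool_rot: [-1.545, 1.565, -2.786]
ft_force: [0.2, -0.6, 0.1]
grip_width: 0.999
3.075 [0.5314 0.1608 0.1604] jaw 18.9 down [-0.005 -0.002 -1.   ] F [ 0.2 -0.6  0.1] q7 [ 0.13  0.42 -0.64  1.86  0.3   0.97 -0.31]
```

View pics/w2.png

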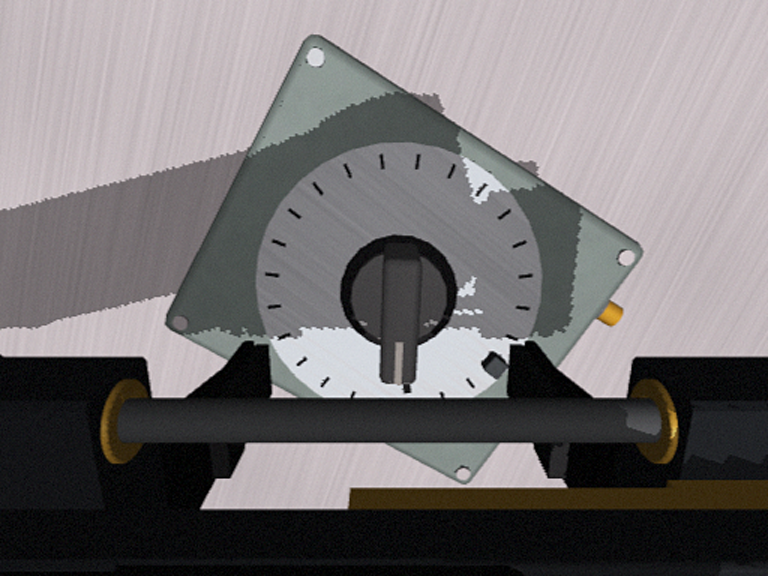

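The knob's bar is at (400,240)–(398,383), skirt centre (399,291) and tab (495,364). I'll refine the axis from this view.

Run:
```python
from h import *
w=np.load("w2.npz")
q=lambda u,v,z:cast(w,(u+.5)/1.5-.5,(v+.5)/1.5-.5,z)
sk=q(399,291,.095);tab=q(495,362,.090)
nose=q(398,383,.134);tail=q(403,238,.134)
sc=q(398.5,283,.082)
print(sk,sc,tab,np.linalg.norm((tab-sk)[:2]),ang(tab-sk));print((nose+tail)/2,np.linalg.norm(nose-tail),ang(nose-tail))
c=[q(315,57,.08),q(180,322,.08),q(627,257,.08),q(463,474,.08)];print((c[1]+c[2])/2,(c[0]+c[3])/2)
```

```text
[0.53219039 0.17207798 0.095     ] [0.53194365 0.17258503 0.082     ] [0.59258959 0.15079411 0.09      ] 0.06403957439828438 -19.411770517703346
[0.53169716 0.17347507 0.134     ] 0.06247097606315048 -72.54881035934307
[0.53347031 0.16843959 0.08      ] [0.53329472 0.16801234 0.08      ]
```

```bash
python3 -m creep '[[[0.0015,0.007,0],[0,0,0]],[[0,0,-0.02],[0,0,0]],[[0,0,-0.02],[0,0,0]],[[0,0,-0.018],[0,0,0]],[[0,0,0],[0,0,0]]]'
```

```text
time_s: 3.75
position: [0.5341, 0.1693, 0.104]
tool_rot: [-1.654, 1.569, -2.893]
ft_force: [-0.3, 0.4, 0.6]
grip_width: 0.997
```

```bash
python3 -m creep '[[[-0.001,-0.0015,-0.001],[0,0,0]],[[0,0,0],[0,0,0]],[[0,0,0],[0,0,0]],[[0,0,0],[0,0,0]],[[0,0,0],[0,0,0]],[[0,0,0],[0,0,0]]]' 1
python3 look.py w3
```

```text
time_s: 4.5
position: [0.5335, 0.1678, 0.1036]
tool_rot: [2.101, 1.571, 0.862]
ft_force: [-0.1, -0.9, -1.2]
grip_width: 0.405
4.5 [0.5335 0.1678 0.1036] jaw 19.0 down [ 0.  0. -1.] F [-0.1 -0.9 -1.2] q7 [ 0.09  0.49 -0.61  1.9   0.36  0.86 -0.38]
```

View pics/w3.png

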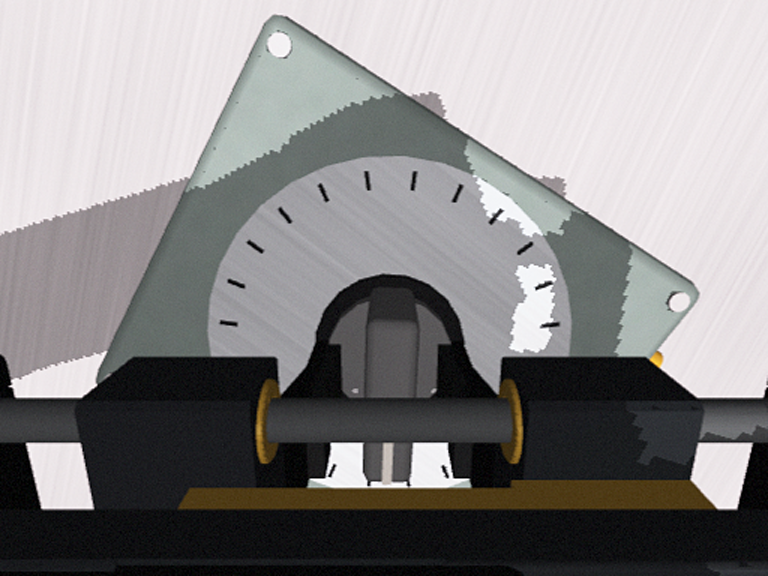

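Fingers are still closing (0.4 open) and the bar sits centred between them. I'll give it more time.

```bash
python3 -m creep '[[[0,0,0],[0,0,0]],[[0,0,0],[0,0,0]],[[0,0,0],[0,0,0]],[[0,0,0],[0,0,0]]]'
```

```text
time_s: 5.05
position: [0.5336, 0.1679, 0.1036]
tool_rot: [2.022, 1.57, 0.783]
ft_force: [0.8, 0.4, -1.3]
grip_width: 0.181
```

Gripped at 15.7 mm. Now turn anticlockwise.

```bash
python3 -m creep '[[[0,0,0],[0,0,7]],[[0,0,0],[0,0,7]],[[0,0,0],[0,0,7]],[[0,0,0],[0,0,7]],[[0,0,0],[0,0,0]]]'; python3 -c "
from h import *;from workcell import *
s=observe();print(ang(tool(s)[:,1]),s['moment'],s['joint_positions'].round(2))"
```

```text
time_s: 5.68
position: [0.534, 0.1682, 0.1036]
tool_rot: [1.754, 1.569, 1.002]
ft_force: [1.6, 1.5, -1.7]
grip_width: 0.182
46.924302156247755 [ 0.41642575 -0.61743565  0.04382843] [ 0.17  0.52 -0.73  1.9   0.44  0.89  0.04]
```

```bash
python3 -m creep '[[[0,0,0],[0,0,8]],[[0,0,0],[0,0,8]],[[0,0,0],[0,0,8]],[[0,0,0],[0,0,8]],[[0,0,0],[0,0,8]],[[0,0,0],[0,0,8]],[[0,0,0],[0,0,8]],[[0,0,0],[0,0,8]]]'; python3 -m creep '[[[0,0,0],[0,0,3]],[[0,0,0],[0,0,0]]]'; python3 look.py w4
```

```text
time_s: 6.68
position: [0.5342, 0.1693, 0.1037]
tool_rot: [0.713, 1.567, 1.081]
ft_force: [3.1, 5.0, -4.7]
grip_width: 0.182
time_s: 6.92
position: [0.5342, 0.1694, 0.1036]
tool_rot: [0.743, 1.567, 1.16]
ft_force: [3.1, 4.4, -4.5]
grip_width: 0.187
6.925 [0.5342 0.1694 0.1036] jaw 113.9 down [ 0.002  0.004 -1.   ] F [ 3.1  4.4 -4.5] q7 [ 0.35  0.63 -1.01  1.89  0.64  0.98  1.04]
```

View pics/w4.png

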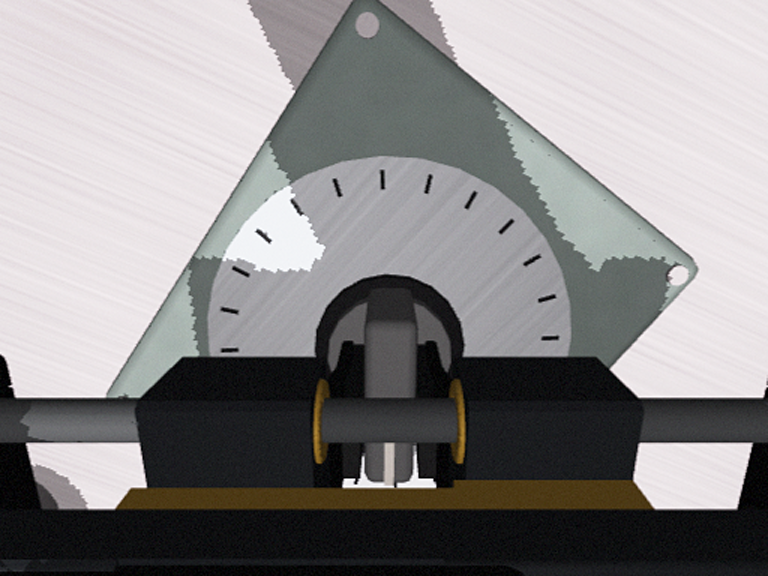

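The bar is at about +24°, so the pointer is about 28° short of the mark (step 1). Now I come back clockwise in stages.

```bash
python3 -m creep '[[[0,0,0],[0,0,-7]],[[0,0,0],[0,0,-7]],[[0,0,0],[0,0,-7]],[[0,0,0],[0,0,-7]],[[0,0,0],[0,0,-7]],[[0,0,0],[0,0,-7]],[[0,0,0],[0,0,-6]],[[0,0,0],[0,0,-5]]]'; python3 -m creep '[[[0,0,0],[0,0,0]],[[0,0,0],[0,0,0]]]'; python3 look.py w5
python3 - <<'E'
from h import *;from workcell import *
for n in("top","scene"):
    m=camera_model(n);p,d=capture(n);np.savez(n+"5.npz",p=p,d=d,**m)
    u,v=map(int,proj(m,[.534,.168,.088]));zoom(p,u-40,v-35,80,70,8,f"pics/{n}5.png")
E
```

```text
time_s: 7.98
position: [0.5341, 0.1684, 0.1036]
tool_rot: [1.087, 1.569, 0.577]
ft_force: [2.6, 2.0, -3.9]
grip_width: 0.183
time_s: 8.22
position: [0.5341, 0.1684, 0.1036]
tool_rot: [1.309, 1.569, 0.803]
ft_force: [3.9, 4.1, -4.6]
grip_width: 0.182
8.225 [0.5341 0.1684 0.1036] jaw 61.02 down [ 0.001  0.001 -1.   ] F [ 3.9  4.1 -4.6] q7 [ 0.21  0.54 -0.79  1.89  0.48  0.9   0.25]
```

View pics/w5.png

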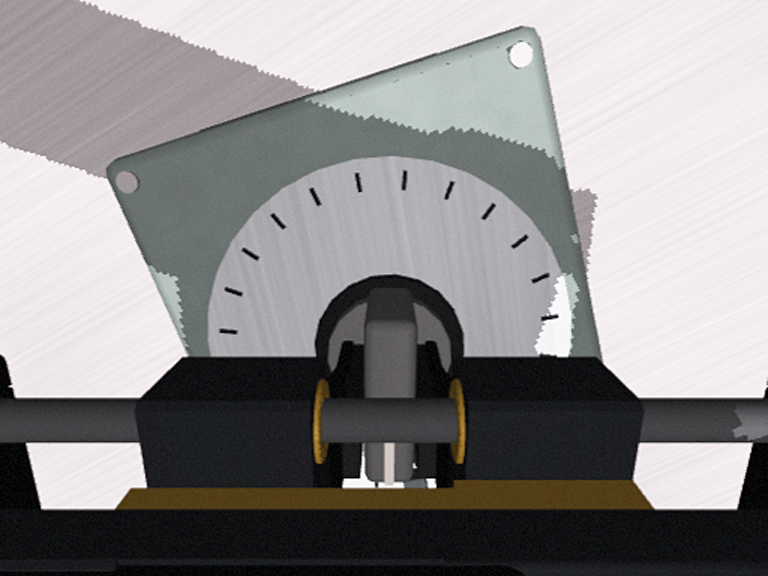

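View pics/top5.png

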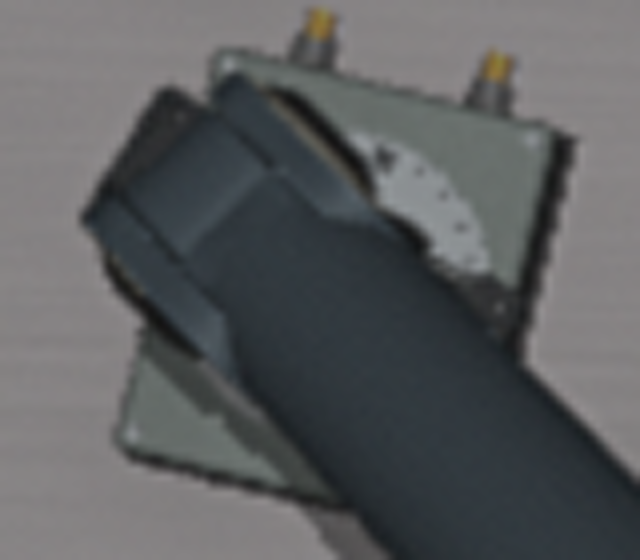

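View pics/scene5.png

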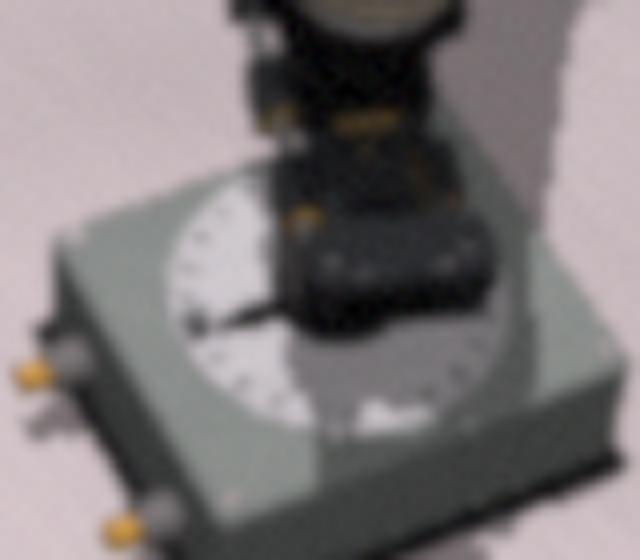

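The scene view shows the pointer line from (285,308) to (215,327), nearly in line with the tab at (195,325). Measuring the rest.

Run:
```python
from h import *
w=np.load("scene5.npz");u,v=map(int,proj(w,[.534,.168,.088]));x0,y0=u-40,v-35
q=lambda a,b,z:cast(w,x0+(a+.5)/8-.5,y0+(b+.5)/8-.5,z)
ax=np.array([.5337,.168]);
a,b=q(285,308,.088),q(217,326,.088);tab=q(196,322,.09)
for n,x in(("a",a),("b",b),("tab",tab)):print(n,x.round(4),np.linalg.norm(x[:2]-ax),ang(x[:2]-ax))
print(ang(b-a))
# axis in the scene from plate tick/corner screws
c=[q(75,236,.08),q(232,500,.08),q(603,360,.08)];print(c,(c[0]+c[2])/2)
s=np.load("scene0.npz")
q=lambda a,b,z:cast(s,200+(a+.5)/5-.5,140+(b+.5)/5-.5,z)
p=q(389,421,.09);print(p,ang(p[:2]-ax));
```

```text
a [0.558  0.1662 0.088 ] 0.02432917527181124 -4.317062446984289
b [0.5874 0.1559 0.088 ] 0.05504851398434163 -12.65273437190933
tab [0.5942 0.15   0.09  ] 0.063182049425766 -16.597545304276185
-19.148616529918066
[array([0.60222933, 0.07559574, 0.08      ]), array([0.63508541, 0.22474464, 0.08      ]), array([0.46291413, 0.26538685, 0.08      ])] [0.53257173 0.17049129 0.08      ]
[0.59329275 0.15060943 0.09      ] -16.26848802108054
```

Two independent estimates put it about 3.5–4° short, so one small further clockwise turn.

```bash
python3 -m creep '[[[0,0,0],[0,0,-2]],[[0,0,0],[0,0,-2]],[[0,0,0],[0,0,0]],[[0,0,0],[0,0,0]]]'
python3 - <<'E'
from h import *;from workcell import *
s=observe();print(ang(tool(s)[:,1]),s['moment'])
n="scene";m=camera_model(n);p,d=capture(n);np.savez(n+"6.npz",p=p,d=d,**m)
u,v=map(int,proj(m,[.534,.168,.088]));zoom(p,u-40,v-35,80,70,8,f"pics/{n}6.png")
E
```

```text
time_s: 8.88
position: [0.534, 0.1684, 0.1036]
tool_rot: [1.443, 1.569, 0.868]
ft_force: [4.4, 4.0, -5.1]
grip_width: 0.179
57.03572075400706 [ 0.81668989 -1.06411495  0.04919871]
```

View pics/scene6.png

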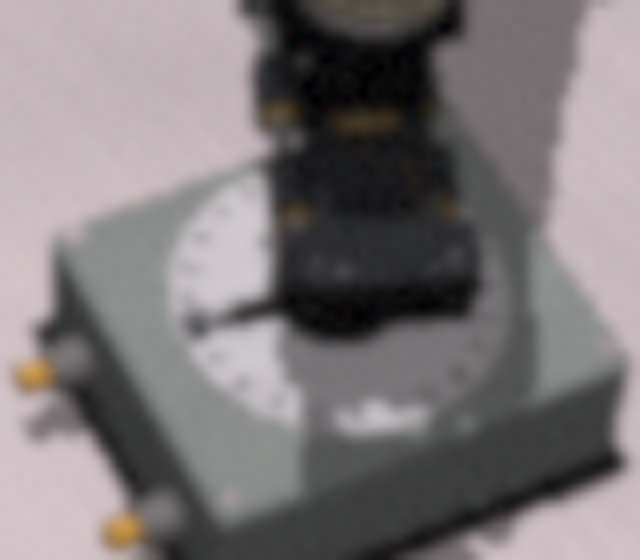

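The pointer now runs straight into the tab at (195,325). I'll release, lift and look from the wrist camera.

```bash
python3 -m creep '[[[0,0,0],[0,0,0]],[[0,0,0],[0,0,0]],[[0,0,0],[0,0,0]],[[0,0,0],[0,0,0]],[[0,0,0],[0,0,0]],[[0,0,0],[0,0,0]]]' 0; python3 -m creep '[[[0,0,0.03],[0,0,0]],[[0,0,0.04],[0,0,0]],[[0.025,-0.04,0.04],[0,0,0]],[[0.03,-0.05,0.04],[0,0,0]],[[0,0,0],[0,0,0]],[[0,0,0],[0,0,0]]]'; python3 look.py w7
```

```text
time_s: 9.68
position: [0.5334, 0.1678, 0.1036]
tool_rot: [-2.347, 1.571, -2.922]
ft_force: [0.9, 0.2, 1.0]
grip_width: 0.78
time_s: 10.42
position: [0.5844, 0.0839, 0.2486]
tool_rot: [-3.007, 1.57, 2.701]
ft_force: [0.5, 0.2, 0.5]
grip_width: 1.002
10.425 [0.5844 0.0839 0.2486] jaw 57.0 down [-0.001  0.    -1.   ] F [0.5 0.2 0.5] q7 [ 0.4   0.43 -0.83  1.67  0.34  1.19  0.48]
```

View pics/w7.png

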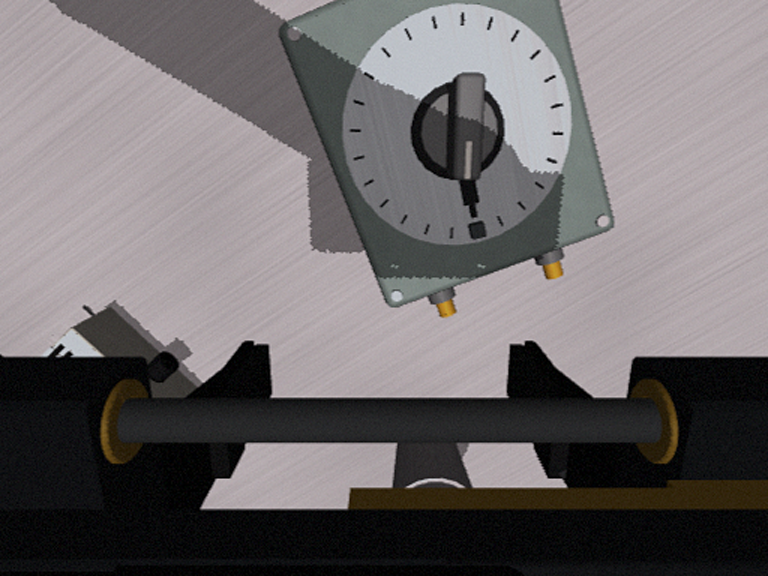

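The pointer tip at (474,215) points at the tab at (477,229), and the nose line (468,178) leads clockwise. Checking the numbers.

Run:
```python
from h import *
w=np.load("w7.npz")
q=lambda u,v,z:cast(w,(u+.5)/1.5-.5,(v+.5)/1.5-.5,z)
ax=np.array([.5336,.168])
for n,x in(("tip",q(474,215,.088)),("tab",q(477,226,.09)),("nose",q(467,177,.134)),("tail",q(471,75,.134))):print(n,x.round(4),np.linalg.norm(x[:2]-ax).round(4),ang(x[:2]-ax).round(1))
print(ang(q(467,177,.134)-q(471,75,.134)),ang(q(474,215,.088)-q(468,186,.088)))
t=np.load("top0.npz");s=np.load("scene0.npz")
# lever tip by depth-free two-view
T=lambda a,b:(180+(a+.5)/5-.5,170+(b+.5)/5-.5);S=lambda a,b:(200+(a+.5)/5-.5,140+(b+.5)/5-.5)
def P(m):return np.array([[m["fx"],0,m["cx"]],[0,m["fy"],m["cy"]],[0,0,1]])@np.c_[m["R"],m["t"]]
X=cv2.triangulatePoints(P(t),P(s),np.array(T(653,178)).reshape(2,1),np.array(S(146,76)).reshape(2,1));print("lever",(X[:3]/X[3]).ravel())
cor=[cast(t,*T(a,b),.056) for a,b in((588,82),(688,82),(707,263),(612,275))];print(np.round(cor,4),np.mean(cor,0))
r1=cast(t,*T(632,101),.057);r2=cast(t,*T(655,258),.057);print("ribs",r1,r2,ang(r1-r2))
cor=[cast(s,*S(a,b),.056) for a,b in((45,180),(120,229),(245,138),(172,85))];print(np.round(cor,4),np.mean(cor,0))
```

```text
tip [0.5844 0.1504 0.088 ] 0.0538 -19.1
tab [0.5914 0.1482 0.09  ] 0.061 -18.9
nose [0.555  0.1539 0.134 ] 0.0256 -33.3
tail [0.511  0.1822 0.134 ] 0.0267 147.9
-32.701504680976974 -18.5580952382981
lever [ 0.56168653 -0.18641002  0.13875644]
[[ 0.6444 -0.1452  0.056 ]
 [ 0.6468 -0.2231  0.056 ]
 [ 0.5063 -0.2398  0.056 ]
 [ 0.4948 -0.1667  0.056 ]] [ 0.5730776  -0.19370568  0.056     ]
ribs [ 0.63040418 -0.17962984  0.057     ] [ 0.50888168 -0.19954337  0.057     ] 9.306177990754147
[[ 0.6431 -0.2095  0.056 ]
 [ 0.6254 -0.1324  0.056 ]
 [ 0.4924 -0.1522  0.056 ]
 [ 0.5041 -0.2355  0.056 ]] [ 0.56626096 -0.18240343  0.056     ]
```

The dial stage is good: tip −19.1° against tab −18.9°, and the nose leads by about 14°. Next is the cutout; the two overview estimates differ by about 1 cm, so I'll take a wrist view.

```bash
python3 -m creep '[[[0,-0.047,0],[0,0,-6]],[[0,-0.047,0],[0,0,-6]],[[0,-0.047,0],[0,0,-6]],[[0,-0.047,0],[0,0,-6]],[[0,-0.047,0],[0,0,-6]],[[0,-0.047,0],[0,0,-6]],[[0,-0.047,0],[0,0,-6]],[[0,-0.047,0],[0,0,-6]]]' 0.3; python3 -m creep '[[[0,0,0],[0,0,0]],[[0,0,0],[0,0,0]]]'; python3 look.py w8
```

```text
time_s: 11.48
position: [0.5848, -0.2916, 0.2479]
tool_rot: [-2.451, 1.569, 2.419]
ft_force: [0.9, 0.4, 0.8]
grip_width: 0.697
time_s: 11.72
position: [0.5851, -0.2898, 0.248]
tool_rot: [-2.795, 1.568, 2.078]
ft_force: [0.1, 1.0, 0.4]
grip_width: 0.703
11.725 [ 0.5851 -0.2898  0.248 ] jaw 9.2 down [-0.001  0.002 -1.   ] F [0.1 1.  0.4] q7 [ 0.78  0.47 -0.55  1.53  0.25  1.21  0.35]
```

View pics/w8.png

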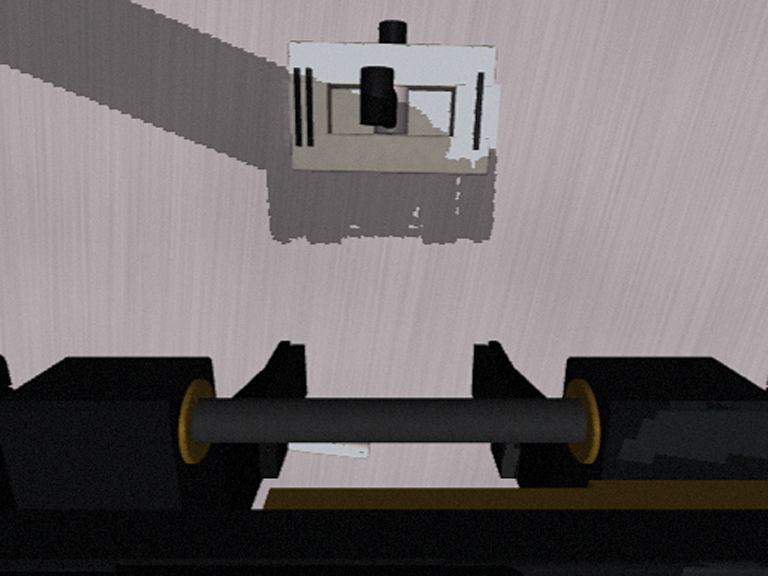

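The cutout's two off ribs are at the left (303,107), the single on rib is at (479,110), and the lever bar is at (377,95).

Run:
```python
from h import *
w=np.load("w8.npz")
q=lambda u,v,z:cast(w,(u+.5)/1.5-.5,(v+.5)/1.5-.5,z)
c=[q(290,42,.056),q(496,46,.056),q(488,173,.056),q(292,170,.056)];print(np.round(c,4),[np.linalg.norm(c[i]-c[i-1]).round(4) for i in range(4)])
r2=q(303.5,107,.057);r1=q(479,111,.057);o=(r1+r2)/2;print("ribs",r2,r1,o,ang(r1-r2),np.linalg.norm(r1-r2))
sl=(q(331,109,.056)+q(454,111,.056))/2;print("slot",sl)
l=q(376,95,.134);print("lever",l,"x in cutout",(l-sl)@np.r_[np.cos(.16),np.sin(.16),0])
d=w["d"];print("cam z of bar", [float(d[int(95/1.5),int(x/1.5)]) for x in(370,377)], q(376,95,.143))
```

```text
[[ 0.4967 -0.156   0.056 ]
 [ 0.6321 -0.1364  0.056 ]
 [ 0.6445 -0.2174  0.056 ]
 [ 0.5068 -0.2377  0.056 ]] [np.float64(0.0824), np.float64(0.1367), np.float64(0.0819), np.float64(0.1392)]
ribs [ 0.51030424 -0.19479504  0.057     ] [ 0.62932285 -0.17804499  0.057     ] [ 0.56981354 -0.18642002  0.057     ] 8.010894787555294 0.12019148710468393
slot [ 0.57071895 -0.18683908  0.056     ]
lever [ 0.56140032 -0.18733109  0.134     ] x in cutout -0.00927799077455964
cam z of bar [0.24887125194072723, 0.24903948605060577] [ 0.56178797 -0.188272    0.143     ]
```

Cutout origin is about (0.570, −0.187) with yaw 8.2°, and the lever tip is about 9 mm to the off side. I'll straddle the bar with half-open fingers.

```bash
python3 -m creep '[[[-0.008,0.034,0],[0,0,-1]],[[-0.008,0.034,0],[0,0,0]],[[-0.008,0.034,0],[0,0,0]],[[0,0,0],[0,0,0]],[[0,0,-0.035],[0,0,0]],[[0,0,-0.035],[0,0,0]],[[0,0,0],[0,0,0]]]'; python3 look.py w9
```

```text
time_s: 12.65
position: [0.5591, -0.1897, 0.1765]
tool_rot: [-2.025, 1.565, 2.828]
ft_force: [-0.3, -0.2, 0.7]
grip_width: 0.699
12.65 [ 0.5591 -0.1897  0.1765] jaw 8.08 down [-0.005  0.002 -1.   ] F [-0.3 -0.2  0.7] q7 [ 0.68  0.44 -0.57  1.76  0.27  1.02  0.16]
```

View pics/w9.png

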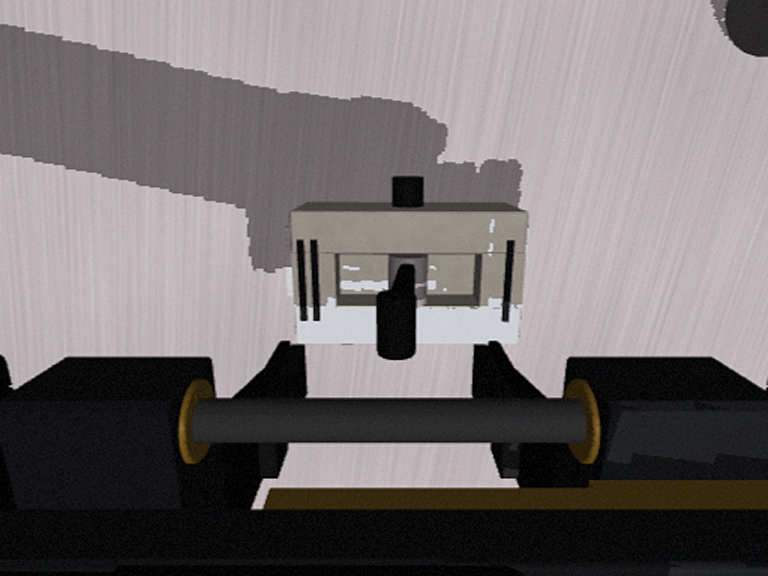

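The lever bar at (397,322) lies centrally between the fingers. Descending.

```bash
python3 -m creep '[[[0.002,0.002,-0.021],[0,0,0]],[[0,0,-0.021],[0,0,0]],[[0,0,-0.021],[0,0,0]],[[0,0,0],[0,0,0]],[[0,0,0],[0,0,0]]]'
```

```text
time_s: 13.32
position: [0.5643, -0.1885, 0.1178]
tool_rot: [1.191, 1.568, -0.24]
ft_force: [-0.0, -0.0, 0.2]
grip_width: 0.701
```

```bash
python3 -m creep '[[[0,0,-0.005],[0,0,0]],[[-0.0099,-0.0014,0],[0,0,0]],[[-0.0099,-0.0014,0],[0,0,0]],[[-0.0099,-0.0014,0],[0,0,0]],[[-0.0099,-0.0014,0],[0,0,0]],[[-0.0099,-0.0014,0],[0,0,0]],[[0,0,0],[0,0,0]]]'
python3 look.py w10
```

```text
time_s: 14.2
position: [0.5125, -0.1957, 0.1111]
tool_rot: [-1.235, 1.57, -2.667]
ft_force: [0.0, 0.9, 0.7]
grip_width: 0.699
14.2 [ 0.5125 -0.1957  0.1111] jaw 7.97 down [-0.001 -0.    -1.   ] F [0.  0.9 0.7] q7 [ 0.72  0.45 -0.55  1.92  0.31  0.85  0.14]
```

View pics/w10.png

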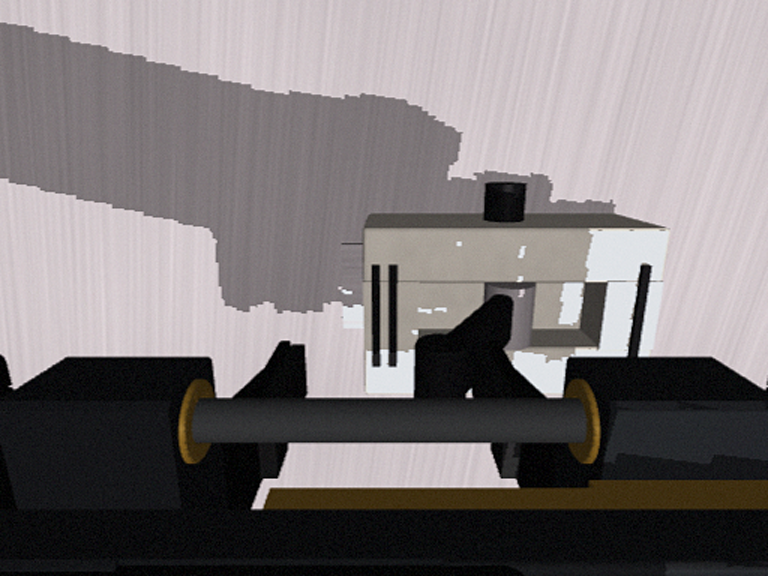

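The right finger carries the lever, with its bar at (441,365), towards off. Continuing into the reset spring.

```bash
python3 -m creep '[[[-0.004,-0.0006,0],[0,0,0]],[[-0.004,-0.0006,0],[0,0,0]],[[0,0,0],[0,0,0]]]'; python3 -m creep '[[[-0.003,-0.0004,0],[0,0,0]],[[-0.002,-0.0003,0],[0,0,0]],[[0,0,0],[0,0,0]]]'
```

```text
time_s: 14.62
position: [0.5095, -0.196, 0.1122]
tool_rot: [1.451, 1.562, 0.02]
ft_force: [7.2, 1.3, 0.8]
grip_width: 0.7
time_s: 15.0
position: [0.5053, -0.1966, 0.1125]
tool_rot: [1.446, 1.56, 0.016]
ft_force: [9.3, 1.8, 0.5]
grip_width: 0.704
```

```bash
python3 -m creep '[[[-0.003,-0.0004,0],[0,0,0]],[[-0.002,-0.0003,0],[0,0,0]],[[0,0,0],[0,0,0]]]'; python3 -m creep '[[[-0.003,-0.0004,0],[0,0,0]],[[0,0,0],[0,0,0]],[[0,0,0],[0,0,0]]]'; python3 look.py w11
```

```text
time_s: 15.38
position: [0.5009, -0.1973, 0.1127]
tool_rot: [1.438, 1.559, 0.008]
ft_force: [9.9, 1.2, -0.3]
grip_width: 0.704
time_s: 15.75
position: [0.4984, -0.1976, 0.1128]
tool_rot: [1.439, 1.558, 0.01]
ft_force: [10.3, 1.6, -0.9]
grip_width: 0.703
15.75 [ 0.4984 -0.1976  0.1128] jaw 8.09 down [ 0.013  0.    -1.   ] F [10.3  1.6 -0.9] q7 [ 0.74  0.43 -0.56  1.96  0.3   0.83  0.17]
```

View pics/w11.png

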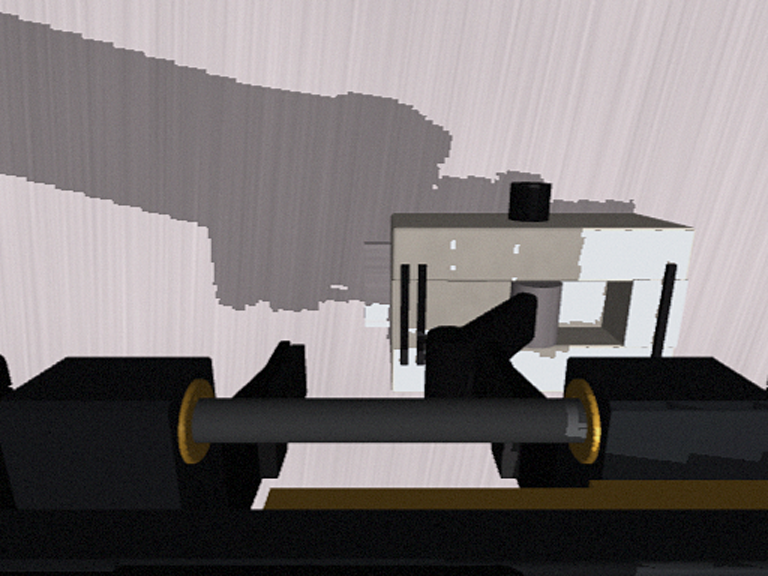

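```bash
python3 -m creep '[[[-0.003,-0.0004,0],[0,0,0]],[[0,0,0],[0,0,0]],[[0,0,0],[0,0,0]]]'; python3 -m creep '[[[-0.003,-0.0004,0],[0,0,0]],[[0,0,0],[0,0,0]],[[0,0,0],[0,0,0]]]'
```

```text
time_s: 16.18
position: [0.4981, -0.1976, 0.1128]
tool_rot: [1.472, 1.552, 0.043]
ft_force: [16.7, 1.5, -7.4]
grip_width: 0.702
time_s: 16.55
position: [0.4978, -0.1975, 0.1129]
tool_rot: [1.49, 1.546, 0.062]
ft_force: [24.2, 1.3, -14.7]
grip_width: 0.701
```

Hard stop reached: the position stalled while force rose from 10 to 24 N, held for over 0.4 s. Now throw it on.

```bash
python3 -m creep '[[[0.01,0.0014,0],[0,0,0]],[[0.015,0.0021,0],[0,0,0]],[[0.018,0.0026,0],[0,0,0]],[[0.018,0.0026,0],[0,0,0]],[[0.018,0.0026,0],[0,0,0]],[[0.018,0.0026,0],[0,0,0]],[[0.018,0.0026,0],[0,0,0]],[[0,0,0],[0,0,0]]]'; python3 -m creep '[[[0.008,0.0011,0],[0,0,0]],[[0.007,0.001,0],[0,0,0]],[[0,0,0],[0,0,0]]]';  python3 look.py w12
```

```text
time_s: 17.55
position: [0.6023, -0.182, 0.1102]
tool_rot: [-2.727, 1.57, 2.126]
ft_force: [0.2, 0.0, 0.6]
grip_width: 0.703
time_s: 17.92
position: [0.6169, -0.1805, 0.1109]
tool_rot: [1.761, 1.57, 0.33]
ft_force: [-0.2, 1.2, -0.1]
grip_width: 0.704
17.925 [ 0.6169 -0.1805  0.1109] jaw 8.0 down [ 0.  0. -1.] F [-0.2  1.2 -0.1] q7 [ 0.59  0.58 -0.53  1.7   0.35  0.95  0.07]
```

View pics/w12.png

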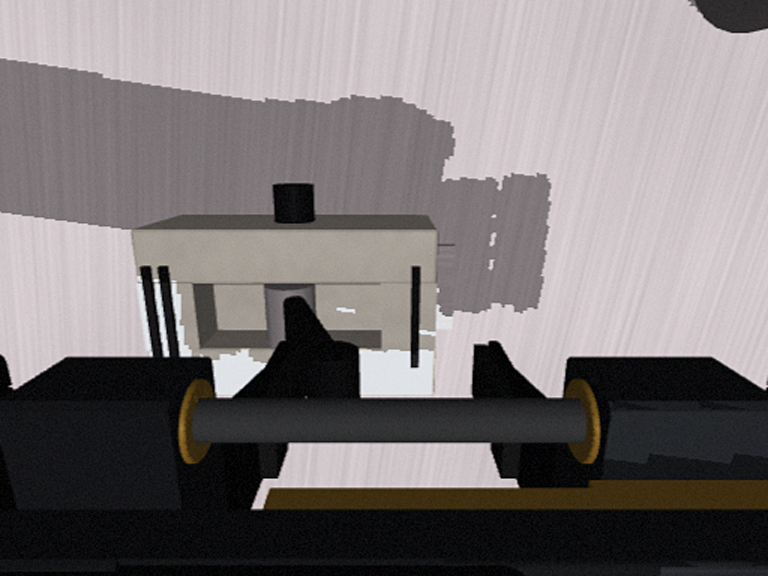

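The left finger carries the lever toward on (bar at (332,370)). About 14 mm more to go, to the on stop.

```bash
python3 -m creep '[[[0.006,0.0009,0],[0,0,0]],[[0.005,0.0007,0],[0,0,0]],[[0.003,0.0004,0],[0,0,0]],[[0,0,0],[0,0,0]]]'; python3 -m creep '[[[0.003,0.0004,0],[0,0,0]],[[0,0,0],[0,0,0]],[[0,0,0],[0,0,0]]]'
```

```text
time_s: 18.48
position: [0.6278, -0.1791, 0.1104]
tool_rot: [-1.597, 1.564, -3.029]
ft_force: [-7.5, -0.9, 2.8]
grip_width: 0.703
time_s: 18.85
position: [0.6282, -0.1792, 0.11]
tool_rot: [-1.6, 1.558, -3.033]
ft_force: [-12.1, -0.3, 6.2]
grip_width: 0.702
```

On stop reached (stalled, −12 N). Back off, lift and verify.

```bash
python3 -m creep '[[[-0.008,-0.001,0],[0,0,0]],[[-0.009,-0.001,0],[0,0,0]],[[0,0,0],[0,0,0]],[[0,0,0.03],[0,0,0]],[[0,0,0.04],[0,0,0]],[[0,-0.04,0.05],[0,0,0]],[[0,-0.05,0.02],[0,0,0]],[[0,0,0],[0,0,0]]]'; python3 look.py w13
python3 - <<'E'
from h import *;from workcell import *
a=np.load("top0.npz");p,d=capture("top");np.savez("top13.npz",p=p,d=d,**camera_model("top"));zoom(p,110,130,300,130,2.6,"pics/top13.png")
m=camera_model("scene");p,d=capture("scene");np.savez("scene13.npz",p=p,d=d,**m);zoom(p,170,110,240,190,3,"pics/scene13.png")
E
```

```text
time_s: 19.85
position: [0.6169, -0.2757, 0.2517]
tool_rot: [0.643, 1.565, -0.797]
ft_force: [-1.6, -0.1, -0.4]
grip_width: 0.7
19.85 [ 0.6169 -0.2757  0.2517] jaw 7.51 down [ 0.004 -0.004 -1.   ] F [-1.6 -0.1 -0.4] q7 [ 0.72  0.5  -0.54  1.48  0.27  1.23  0.28]
```

View pics/w13.png

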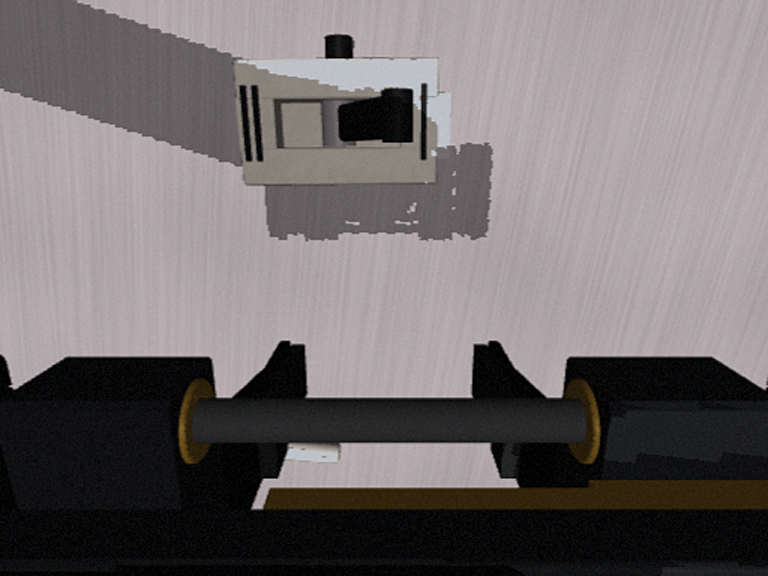

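View pics/top13.png

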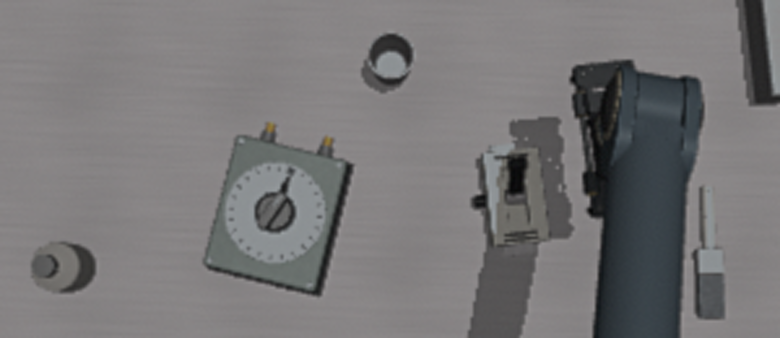

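View pics/scene13.png

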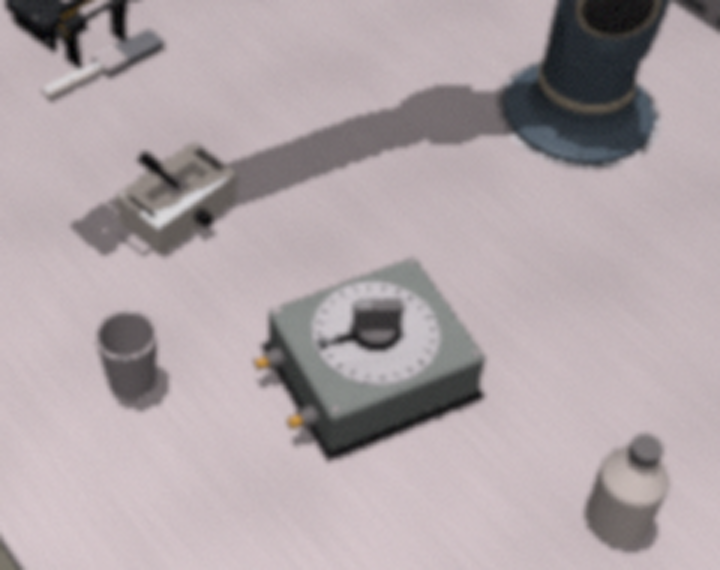

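The lever lies at the on end (bar at (398,115) in the wrist picture), and the dial, bottle, beaker and brush look unchanged. One numeric check, then hand in.

Run:
```python
from h import *
w=np.load("w13.npz")
q=lambda u,v,z:cast(w,(u+.5)/1.5-.5,(v+.5)/1.5-.5,z)
r2=q(251,123,.057);r1=q(424,121,.057);o=(r1+r2)/2;e=(r1-r2)/np.linalg.norm(r1-r2)
print("tip x",(q(398,115,.124)-o)@e,o)
a,b=np.load("scene0.npz")["p"],np.load("scene13.npz")["p"]
diff=np.abs(a.astype(int)-b).max(2)
for n,(u,v) in dict(beaker=(213,229),bottle=(379,275),brush=(205,131)).items():print(n,(diff[v-14:v+14,u-14:u+14]>60).mean())
from workcell import env;env.job_done()
```

```text
tip x 0.04059422265958105 [ 0.5697034  -0.18626964  0.057     ]
beaker 0.0
bottle 0.0
brush 0.14668367346938777
the job is handed in; nothing more can be done
```

Run:
```python
from h import *
a,b=np.load("top0.npz")["p"],np.load("top13.npz")["p"];d=np.abs(a.astype(int)-b).max(2)
print((d[200:256,374:394]>40).mean())
a,b=np.load("scene0.npz")["p"],np.load("scene13.npz")["p"];d=np.abs(a.astype(int)-b).max(2)>60
y,x=np.nonzero(d[117:145,191:219]);print(x.min()+191,x.max()+191,y.min()+117,y.max()+117)
```

```text
0.0
191 211 117 132
```

The dial is set to the mark and the cutout is reset and switched on. I handed the job in at about 20 s, and the hand-in gave no verdict.

- **Dial:** I gripped the knob bar and turned it anticlockwise until the pointer was about 28° short of the mark, roughly 26 mm at the tip. That figure comes from the jaw angle, not from a picture. I then turned it clockwise up to the mark and let go. The wrist camera afterwards put the pointer tip at −19.1° and the tab at −18.9°, with the knob's nose leading clockwise by about 14°.
- **Cutout:** I pushed the lever off through the reset spring to the hard stop. The arm stalled there while the force rose from 10 N to 24 N, and I held it for over 0.4 s. I then threw the lever on until it hit its stop at 12 N and backed the gripper off. The last measurement put the lever tip at +40.6 mm.
- **Bystanders:** The bottle and beaker are unchanged in the scene camera. For the brush, the scene-camera comparison showed 15% of pixels changed. The gripper was hanging beside it in that view, so I put it down to that. The top camera shows no change at the brush, but I made that check only after handing in.

One disagreement: different views put the mark's angle between about −16° and −19°. I relied on the final wrist view, which sees the tip and the tab together.

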